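# Swap the pantry containers back onto their own mats

### The job

The four containers on the pantry shelf have been put back on each other's mats: swap them round, parking a container on the free cork trivet on the way, until each stands upright and roughly centred (to about 15 mm) on the mat of its own lid's colour (coffee jar on red, sugar jar on blue, tea tin on green, spice tin on yellow). Set everything down rather than dropping it, never knock or lay a container over, and leave the white teapot where it is.

Things in the scene. Friction and masses are not known exactly. Their poses are not given: they have to be found in the camera images.
- coffee_jar: Round amber glass coffee jar with a red lid, 58 mm across, 105 mm high, straight-sided, about 0.4 kg (varies by a third). Origin: centre of its underside, z up. Stands on one of the coloured mats at the start. Belongs on the red mat.
- sugar_jar: Round white ceramic sugar jar with a blue lid, 62 mm across, 88 mm high, straight-sided, about 0.45 kg (varies by a third). Origin: centre of its underside, z up. Stands on one of the coloured mats at the start. Belongs on the blue mat.
- tea_tin: Square green tea tin with a green lid, body 56 mm x 56 mm, lid (top 16 mm) 58 mm x 58 mm, 92 mm high, about 0.25 kg (varies by a third). Origin: centre of its underside, z up, x and y square to its sides; it may be turned. Stands on one of the coloured mats at the start. Belongs on the green mat.
- spice_tin: Round bare aluminium spice tin with a yellow lid, 54 mm across, 95 mm high, straight-sided, about 0.25 kg (varies by a third). Origin: centre of its underside, z up. Stands on one of the coloured mats at the start. Belongs on the yellow mat.
- mat_red: Round red mat, fixed on the shelf, 92 mm across, 4 mm thick (top 4 mm above the shelf at z = 0). Origin: centre of its underside, z up. Home of the container with the red lid.
- mat_blue: Round blue mat, fixed on the shelf, 92 mm across, 4 mm thick (top 4 mm above the shelf at z = 0). Origin: centre of its underside, z up. Home of the container with the blue lid.
- mat_green: Round green mat, fixed on the shelf, 92 mm across, 4 mm thick (top 4 mm above the shelf at z = 0). Origin: centre of its underside, z up. Home of the container with the green lid.
- mat_yellow: Round yellow mat, fixed on the shelf, 92 mm across, 4 mm thick (top 4 mm above the shelf at z = 0). Origin: centre of its underside, z up. Home of the container with the yellow lid.
- trivet: Round plain cork trivet, fixed on the shelf, 92 mm across, 4 mm thick (top 4 mm above the shelf at z = 0). Origin: centre of its underside, z up. Empty at the start: the free spot. A small wooden-handled spoon (under 25 mm high) lies between the rows of mats; all other bystanders are at least 100 mm from the edge of any mat.
- teapot: Loose white ceramic teapot with its lid on, standing among the mats, a bystander to leave alone. Round belly 100 mm across, 106 mm high over the lid knob, spout reaching 80 mm from the centre towards its -y, handle 80 mm towards its +y. 0.55 kg. Origin: centre of its underside, z up.
There are look-alikes about, which are no part of the job. There is more than one size of the tea_tin; the job needs the smaller.

How it is judged:
By the outcome, as a careful person would: the job done as asked, in the order asked, and still so for the second after the job is handed in, with the robot touching nothing.
It also fails if it takes over 144 s, if anything falls off the work surface, if the arm or the gripper's body presses on something with over 40 N, if the wrist force passes 120 N, or if a joint passes its speed limit or range.

### The arm

A 6-joint arm with a two-finger parallel gripper is mounted at the origin on the work surface. World frame = base frame: x ahead of the robot, y to its left, z up, the work surface at z = 0. Lengths are in m, angles in degrees, forces in N, time in s.
With the tool pointing down it reaches from about 0.35 to 0.875 m from the base axis. Payload 4.2 kg.
Tool frame: the origin (TCP) lies between the finger pads; the fingertips stand 25 mm ahead of it and the grasp point (between the pads) lies 6 mm ahead of it (r.tips_ahead is the distance from the TCP to the fingertips, in m); z points along the fingers, y is the direction in which the jaws open and shut (so a half turn about z gives the same grasp; the last joint's range is limited). The gripper opens to 87 mm and grips with 3 to 60 N. Pads are 19 mm wide; open, the fingers measure 117 mm over their backs; the gripper's body (75 mm by 190 mm) begins 51 mm behind the grasp point.
Start: joints at [-48.896, 22.042, 0.453, 0, -68.411, -14.817], TCP at [0.277, -0.56, 0.248] pointing down, gripper open.
Joint ranges: [-179.83, 179.83], [-69.29, 118.12], [-61.27, 80.66], [-181.25, 117.63], [-171.15, -9.14], [-177.46, 177.46]. Speed limits (degrees/s): [159.86, 159.86, 180, 180, 180, 180].

### API

Orientations are given as a 3x3 rotation matrix whose columns are the frame's x, y, z axes.
In Python, from station import r, vision, finish_job gives the robot as it stands.
- The arm moves only by the shell command python3 -m jog 'ROWS'. ROWS is a JSON object of lists of equal length, an entry for each row: "rot": the turn, a rotation vector about the world's x, y, z in degrees, a list of three; "delta_pos": the shift along the world's x, y, z in mm, a list of three; "grip": the opening in per cent of the stroke, from 0 (shut) to 100 (fully open). A call has 1 to 10 rows; each row shifts and turns the commanded pose from where the row before left it; what a row does not reach is not made up. A row lasts 1/12 s, in which the tool goes at most 41.7 mm and 7.16 degrees, less where a joint would pass 70% of its speed; a pose out of reach is approached as far as the arm can. A call with a gripper value outside its range is refused whole. The fingers move at their own pace and stop on an object; the grip force is fixed at half the most. Time passes only in rows, so rows that do not move let the fingers close. It gives the time, the measured TCP pose, the force and the opening at its end, in the units of the state.
- r.sense(): the state, without advancing time (a new reading comes with each control period).
- vision.capture(name): name is "scene" or "top" or "wrist"; returns a dict with "frame" (480x640x3 uint8, red, green, blue), "K" (3x3 intrinsics, pixels), "k1" (the pictures are not rectified: a ray, as slopes to the right and down, at radius r is drawn at 1 + k1 r^2 times it, then the intrinsics apply), "xyz" and "orientation" of the camera in the world. Camera axes: x right, y up, looking along -z (the intrinsics and any distortion apply to the point x, -y, -z); pixel columns grow to the right and rows downward; lengths in m; the calibration is good to about 2 mm. A picture is of the moment at which its call begins. There is no depth.
- finish_job(): hands the job in, once; it reports no verdict.
The state is a dict: "time_s": time; "joints": joint angles; "joint_velocities": joint speeds; "effort": joint torques, N m; "tcp_pos": TCP position; "ee_rot": TCP orientation; "wrist_force": force on the tool from outside, world axes, zero at the start; "moment": the same for the moment, N m; "gripper_width": opening from 0.0 (shut) to 1.0 (fully open).
Only numpy, scipy, OpenCV 4.12 (cv2) and the standard library are available. Lean on these libraries where they do the work, as an engineer would, in place of code of your own. Each camera call takes 0.05 s, during which the arm holds its last target. There are 200 camera calls.

## Working session

There is one attempt and no reset: what is moved stays moved. The work goes in short steps, Python scripts to look and compute and a shell command to move; the robot and the scene stay as the last step left them, time stands still between calls to the robot, and variables do not carry over. Pictures are saved under pics/ and viewed, about 12 in all and at most 16, crops included, and the job is handed in when it is done.

```bash
mkdir -p pics; ls; python3 - <<'E'
from station import r, vision
import cv2,json
for n in("scene","top"):
    c=vision.capture(n); cv2.imwrite(f"pics/{n}0.png",c["frame"][:,:,::-1]); print(n,c["K"],c["k1"],c["xyz"],c["orientation"])
print(r.sense())
E
```

```text
pics
scene [[445.0564432    0.         319.9019406 ]
 [  0.         445.0564432  239.76925963]
 [  0.           0.           1.        ]] -0.029247621766626004 [ 0.87127102 -0.41069432  0.58395008] [[ 0.76773625 -0.49842731  0.4026801 ]
 [ 0.64075393  0.59332621 -0.48723548]
 [ 0.00393081  0.6320872   0.7748873 ]]
top [[578.95202345   0.         320.53739475]
 [  0.         578.95202345 235.47513681]
 [  0.           0.           1.        ]] 0.007092346630731919 [ 0.4607029  -0.07548021  1.02704345] [[ 0.02163416  0.98889075 -0.14706134]
 [-0.99976021  0.02089999 -0.00653579]
 [-0.0033896   0.14716747  0.98910578]]
{'time_s': 0.1, 'joints': array([-4.88973397e+01,  2.20861111e+01,  3.86869147e-01, -2.34353255e-02,
       -6.84097193e+01, -1.48181098e+01]), 'joint_velocities': array([-0.06111398, -0.13412187,  0.16669749,  0.03531516, -0.11648463,
       -0.04495987]), 'effort': array([-1.71147794e-04, -3.91689956e+01,  1.87936914e+01,  4.23190668e+00,
        1.34860683e-02, -6.97209202e-05]), 'tcp_pos': array([ 0.2765795 , -0.55993148,  0.24657133]), 'ee_rot': array([[-8.96672611e-01, -4.42693234e-01, -9.63609915e-04],
       [-4.42694267e-01,  8.96671040e-01,  1.68302489e-03],
       [ 1.18977372e-04,  1.93570691e-03, -9.99998119e-01]]), 'wrist_force': array([-0.25687494,  0.46577398, -0.2846261 ]), 'moment': array([0.03575155, 0.01117929, 0.02557372]), 'gripper_width': 0.9965924085055113}
```

View pics/top0.png

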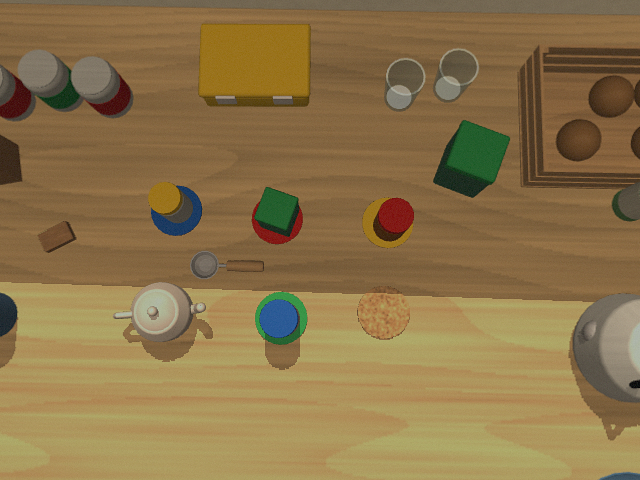

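View pics/scene0.png

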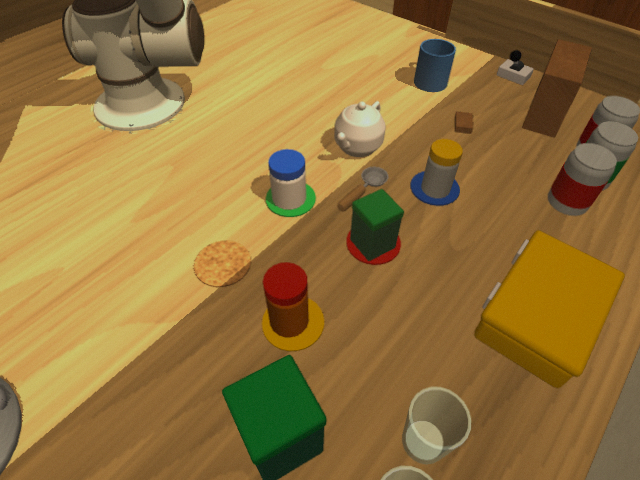

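```bash
cat > h.py <<'E'
import numpy as np, cv2
from scipy.optimize import least_squares
from station import r, vision
def cast(c,px,z):
    px=np.asarray(px,float).reshape(-1,2); K=c["K"]
    d=np.c_[(px[:,0]-K[0,2])/K[0,0],(px[:,1]-K[1,2])/K[1,1]]; u=d.copy()
    for _ in range(8): u=d/(1+c["k1"]*(u**2).sum(1,keepdims=True))
    w=np.c_[u[:,0],-u[:,1],-np.ones(len(u))]@np.asarray(c["orientation"]).T
    o=np.asarray(c["xyz"]); t=(z-o[2])/w[:,2]; return (o+w*t[:,None])[:,:2]
def blob(c,hue,near,R=60,vmin=40,smin=110):
    hsv=cv2.cvtColor(c["frame"],cv2.COLOR_RGB2HSV); H,S,V=[hsv[...,i].astype(int) for i in range(3)]
    lo,hi=hue; m=((H>=lo)&(H<=hi) if lo<hi else (H>=lo)|(H<=hi))&(S>smin)&(V>vmin)
    g=np.zeros(m.shape,np.uint8); cv2.circle(g,tuple(int(v) for v in near),R,1,-1); m=(m&(g>0)).astype(np.uint8)
    n,l,s,_=cv2.connectedComponentsWithStats(m); k=1+np.argmax(s[1:,4]); m=(l==k).astype(np.uint8)
    return max(cv2.findContours(m,cv2.RETR_EXTERNAL,cv2.CHAIN_APPROX_NONE)[0],key=len)[:,0], s[k,4]
def circ(P,Rad):
    hull=cv2.convexHull(P.astype(np.float32)*1000)[:,0]/1000.
    # contour points lying on the hull only
    d=np.array([abs(cv2.pointPolygonTest((hull*1000).astype(np.float32),tuple(map(float,p*1000)),True)) for p in P])
    Q=P[d<1.0]
    f=lambda x:(np.hypot(*(Q-x).T)-Rad)*1000
    s=least_squares(f,Q.mean(0),loss="cauchy",f_scale=1.); e=np.abs(f(s.x)); return s.x,np.median(e),len(Q),(e<2).mean()
RED=(172,7);YEL=(17,26);BLU=(100,125);GRN=(50,85)
E
cat > m.py <<'E'
from h import *
T=vision.capture("top");S=vision.capture("scene")
for n,h,a,b in (("red",RED,(277,218),(374,243)),("blue",BLU,(176,210),(435,187)),("green",GRN,(281,318),(290,198)),("yel",YEL,(388,223),(293,322))):
    for c,p,k in ((T,a,"T"),(S,b,"S")):
        q,A=blob(c,h,p,38); print("mat",n,k,A,*[np.round(v,4) for v in circ(cast(c,q,.004),.046)])
for c,p,k in ((T,(384,313),"T"),(S,(222,263),"S")):
    q,A=blob(c,(5,16),p,34,60,140); print("triv",k,A,*[np.round(v,4) for v in circ(cast(c,q,.004),.046)])
for n,h,a,b,z,R in (("coffee",RED,(396,214),(286,283),.109,.029),("sugar",BLU,(280,318),(287,163),.092,.031),("spice",YEL,(165,198),(446,151),.099,.027)):
    for c,p,k in ((T,a,"T"),(S,b,"S")):
        q,A=blob(c,h,p,26); P=cast(c,q,z); print(n,k,A,*[np.round(v,4) for v in circ(P,R)],"extent",np.round(np.ptp(P,axis=0),4))
hsv=cv2.cvtColor(T["frame"],cv2.COLOR_RGB2HSV); print(hsv[205,280],hsv[228,275],hsv[313,384],hsv[318,260])
for c,p,k in ((T,(277,211),"T"),(S,(376,208),"S")):
    hs=cv2.cvtColor(c["frame"],cv2.COLOR_RGB2HSV); v0=hs[p[1],p[0],2]
    q,A=blob(c,GRN,p,26,int(v0*.8)); P=cast(c,q,.096); print("tea",k,A,cv2.minAreaRect((P*1000).astype(np.float32)))
E
python3 m.py
```

```text
mat red T 634 [0.6432 0.0104] 0.5973 89 1.0
mat red S 535 [0.6409 0.0085] 0.7968 76 0.9737
mat blue T 891 [0.6543 0.1932] 1.0247 91 0.8571
mat blue S 575 [0.6511 0.1905] 0.8869 71 0.7183
mat green T 924 [ 0.4656 -0.0016] 1.0942 127 0.9055
mat green S 556 [ 0.4637 -0.0046] 0.924 73 0.7945
mat yel T 2202 [ 0.6617 -0.1886] 22.223 126 0.1667
mat yel S 2242 [ 0.6497 -0.1977] 6.2627 122 0.3361
triv T 784 [ 0.4793 -0.1814] 0.465 52 0.8654
triv S 1165 [ 0.4816 -0.1844] 1.3386 39 0.5641
coffee T 1027 [ 0.6323 -0.1892] 0.4842 89 0.9775 extent [0.0576 0.0579]
coffee S 1542 [ 0.6375 -0.1968] 1.5457 117 0.5983 extent [0.0634 0.0623]
sugar T 1149 [ 0.4651 -0.0051] 1.1815 99 0.8485 extent [0.0588 0.0596]
sugar S 845 [ 0.4661 -0.0085] 1.6089 73 0.6164 extent [0.0698 0.0669]
spice T 1282 [0.6652 0.2007] 11.7109 75 0.2533 extent [0.0775 0.0765]
spice S 1498 [0.6386 0.1828] 30.4174 62 0.1613 extent [0.0946 0.123 ]
[ 66 151  98] [ 67 101  43] [ 15 150 155] [108 184 154]
tea T 1155 ((643.4759521484375, 5.16326904296875), (56.285057067871094, 56.48196029663086), 71.68453979492188)
tea S 979 ((642.6533813476562, 1.7586898803710938), (55.914344787597656, 55.80978775024414), 70.28199768066406)
```

```bash
python3 - <<'E'
from h import *
T=vision.capture("top");S=vision.capture("scene")
for smin in (200,215,230):
  for n,p,b,z,R,W in (("mat",(388,223),(293,322),.004,.046,38),("spice",(165,198),(446,151),.099,.027,26)):
    for c,q0,k in ((T,p,"T"),(S,b,"S")):
        q,A=blob(c,(15,28),q0,W,90,smin); P=cast(c,q,z); print(smin,n,k,A,*[np.round(v,4) for v in circ(P,R)],np.round(np.ptp(P,axis=0),4))
for c,p,k in ((T,(384,313),"T"),(S,(222,263),"S")):
    for s in (120,130): q,A=blob(c,(5,17),p,36,60,s); print("triv",k,A,*[np.round(v,4) for v in circ(cast(c,q,.004),.046)])
w=vision.capture("wrist"); print(w["xyz"],r.sense()["tcp_pos"])
E
```

```text
200 mat T 641 [ 0.6401 -0.1894] 0.88 90 0.7333 [0.0893 0.0878]
200 mat S 1378 [ 0.6379 -0.1897] 0.507 118 1.0 [0.0901 0.0918]
200 spice T 687 [0.6563 0.1867] 1.1203 76 0.6447 [0.0519 0.051 ]
200 spice S 701 [0.656  0.1847] 1.1322 63 0.5714 [0.0572 0.0694]
215 mat T 7 [ 0.6245 -0.1677] 0.9163 8 1.0 [0.0037 0.0072]
215 mat S 1353 [ 0.6375 -0.1899] 0.6935 117 0.9573 [0.0899 0.0913]
215 spice T 12 [0.6486 0.2049] 1.2706 9 0.5556 [0.0068 0.0082]
215 spice S 673 [0.6601 0.1718] 2.0818 66 0.5 [0.0572 0.0674]
230 mat T 2 [ 0.6665 -0.223 ] 0.0 2 1.0 [0.     0.0018]
230 mat S 1320 [ 0.637  -0.1901] 0.6424 116 0.8103 [0.0887 0.0904]
230 spice T 2 [0.6945 0.152 ] 0.0 2 1.0 [0.0016 0.0017]
230 spice S 586 [0.6574 0.1835] 1.8849 51 0.5294 [0.0547 0.0672]
triv T 1993 [ 0.4952 -0.181 ] 8.1111 91 0.2527
triv T 1680 [ 0.4793 -0.1811] 0.8067 70 0.5857
triv S 2234 [ 0.5001 -0.1946] 1.5649 92 0.5109
triv S 2234 [ 0.5001 -0.1946] 1.5649 92 0.5109
[ 0.2028747  -0.59618464  0.3848525 ] [ 0.27676531 -0.56024969  0.24730684]
```

```bash
python3 -m jog '{"delta_pos":[[0,0,30],[0,30,0],[0,30,0],[0,30,0],[0,30,0],[0,30,0],[0,30,0],[0,30,0],[0,30,0],[0,30,0]],"rot":[[0,0,0],[0,0,0],[0,0,0],[0,0,0],[0,0,0],[0,0,0],[0,0,0],[0,0,0],[0,0,0],[0,0,0]],"grip":[100,100,100,100,100,100,100,100,100,100]}'
python3 -m jog '{"delta_pos":[[18.8,28,0],[18.8,28,0],[18.8,28,0],[18.8,28,0],[18.8,28,0],[18.8,28,0],[18.8,28,0],[18.8,28,0],[18.8,28,0],[18.8,28,0]],"rot":[[0,0,-4.5],[0,0,-4.5],[0,0,-4.5],[0,0,-4.5],[0,0,-4.5],[0,0,-4.5],[0,0,-4.5],[0,0,-4.5],[0,0,-4.5],[0,0,-4.5]],"grip":[100,100,100,100,100,100,100,100,100,100]}'
python3 -m jog '{"delta_pos":[[0,0,0],[0,0,0]],"rot":[[0,0,0],[0,0,0]],"grip":[100,100]}'
python3 - <<'E'
from h import *
c=vision.capture("wrist"); cv2.imwrite("pics/w1.png",c["frame"][:,:,::-1]); print(c["xyz"],c["orientation"])
s=r.sense(); print(s["joints"],s["ee_rot"])
E
```

```text
time_s: 1.18
tcp_pos: [0.2764, -0.289, 0.2776]
ee_rot: [[-0.897, -0.442, 0.0], [-0.442, 0.897, -0.0], [-0.0, -0.0, -1.0]]
wrist_force: [1.4, 0.4, -0.2]
gripper_width: 0.998
time_s: 2.02
tcp_pos: [0.4654, -0.0087, 0.2778]
ee_rot: [[-0.946, 0.324, 0.001], [0.324, 0.946, 0.0], [-0.001, 0.0, -1.0]]
wrist_force: [0.5, 0.3, 0.3]
gripper_width: 0.998
time_s: 2.18
tcp_pos: [0.4653, -0.0091, 0.2772]
ee_rot: [[-0.948, 0.318, -0.001], [0.318, 0.948, -0.0], [0.001, -0.0, -1.0]]
wrist_force: [-0.5, -0.1, 0.1]
gripper_width: 0.999
[0.38732298 0.0177942  0.41491356] [[ 3.17866212e-01 -9.05132989e-01 -2.82303637e-01]
 [ 9.48135365e-01  3.03250583e-01  9.52807088e-02]
 [-6.32970065e-04 -2.97948580e-01  9.54581711e-01]]
[ 1.88794485e+01  4.91957555e+00 -1.80626568e+01 -8.39216817e-03
 -6.70749924e+01 -1.27498245e+02] [[-9.47645052e-01  3.19324096e-01 -9.88675306e-04]
 [ 3.19324429e-01  9.47645435e-01 -1.95530866e-04]
 [ 8.74475923e-04 -5.01002036e-04 -9.99999492e-01]]
```

View pics/w1.png

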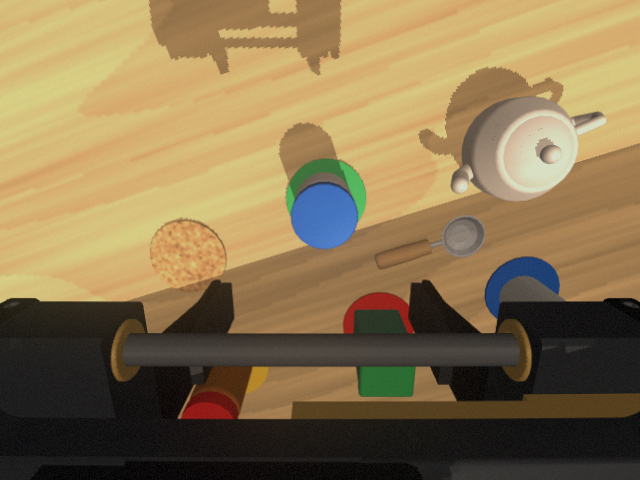

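```bash
python3 - <<'E'
from h import *
c=vision.capture("wrist")
for n,h,p,W,z,R,a in (("sugar",BLU,(325,215),45,.092,.031,()),("green",GRN,(330,185),50,.004,.046,()),("triv",(5,17),(188,255),42,.004,.046,(60,130)),("red",RED,(378,310),40,.004,.046,()),("blue",BLU,(520,285),40,.004,.046,())):
    q,A=blob(c,h,p,W,*a); P=cast(c,q,z); print(n,A,*[np.round(v,4) for v in circ(P,R)],np.round(np.ptp(P,axis=0),4))
E
```

```text
sugar 3398 [ 0.4636 -0.0042] 0.9505 184 0.9565 [0.0607 0.0598]
green 1504 [ 0.4668 -0.0031] 0.5379 148 0.9459 [0.0794 0.0903]
triv 3164 [ 0.48   -0.1821] 0.4032 145 0.9862 [0.095  0.0923]
red 1171 [0.6423 0.0101] 0.4603 103 0.8252 [0.0695 0.0876]
blue 1699 [0.6539 0.1913] 0.4911 127 0.9055 [0.0708 0.091 ]
```

```bash
python3 -m jog '{"delta_pos":[[-1,4,-20],[0,0,-30],[0,0,-30],[0,0,-30],[0,0,-30],[0,0,-25],[0,0,-20],[0,0,-16],[0,0,0],[0,0,0]],"rot":[[0,0,0],[0,0,0],[0,0,0],[0,0,0],[0,0,0],[0,0,0],[0,0,0],[0,0,0],[0,0,0],[0,0,0]],"grip":[100,100,100,100,100,100,100,100,100,100]}'
python3 -m jog '{"delta_pos":[[0,0,0],[0,0,0],[0,0,0],[0,0,0],[0,0,0],[0,0,0],[0,0,0],[0,0,0]],"rot":[[0,0,0],[0,0,0],[0,0,0],[0,0,0],[0,0,0],[0,0,0],[0,0,0],[0,0,0]],"grip":[0,0,0,0,0,0,0,0]}'
```

```text
time_s: 3.12
tcp_pos: [0.4633, -0.0073, 0.0766]
ee_rot: [[-0.947, 0.322, -0.001], [0.322, 0.947, -0.001], [0.001, -0.001, -1.0]]
wrist_force: [0.2, -0.1, -0.1]
gripper_width: 1.0
time_s: 3.78
tcp_pos: [0.4644, -0.0061, 0.0771]
ee_rot: [[-0.947, 0.32, 0.001], [0.32, 0.947, 0.0], [-0.001, 0.001, -1.0]]
wrist_force: [-1.0, 1.1, 5.3]
gripper_width: 0.699
```

```bash
python3 -m jog '{"delta_pos":[[0,0,8],[0,0,16],[0,0,20],[0,0,16],[2,-15,0],[2,-25,0],[3,-30,0],[3,-35,0],[3,-30,0],[2,-25,0]],"rot":[[0,0,0],[0,0,0],[0,0,0],[0,0,0],[0,0,0],[0,0,0],[0,0,0],[0,0,0],[0,0,0],[0,0,0]],"grip":[0,0,0,0,0,0,0,0,0,0]}'
python3 -m jog '{"delta_pos":[[1,-16,0],[0,0,0],[0,0,0],[0,0,-15],[0,0,-15],[0,0,-12],[0,0,-8],[0,0,-5],[0,0,0],[0,0,0]],"rot":[[0,0,0],[0,0,0],[0,0,0],[0,0,0],[0,0,0],[0,0,0],[0,0,0],[0,0,0],[0,0,0],[0,0,0]],"grip":[0,0,0,0,0,0,0,0,0,0]}'
```

```text
time_s: 4.62
tcp_pos: [0.4775, -0.168, 0.1358]
ee_rot: [[-0.947, 0.322, -0.003], [0.322, 0.947, 0.001], [0.003, -0.0, -1.0]]
wrist_force: [0.9, 0.1, -3.3]
gripper_width: 0.702
time_s: 5.45
tcp_pos: [0.48, -0.182, 0.0817]
ee_rot: [[-0.947, 0.32, -0.0], [0.32, 0.947, -0.0], [0.0, -0.0, -1.0]]
wrist_force: [-0.6, 0.6, -3.7]
gripper_width: 0.707
```

```bash
python3 -m jog '{"delta_pos":[[0,0,-2],[0,0,-1.5],[0,0,-1],[0,0,-0.5],[0,0,0],[0,0,0]],"rot":[[0,0,0],[0,0,0],[0,0,0],[0,0,0],[0,0,0],[0,0,0]],"grip":[0,0,0,0,0,0]}'
```

```text
time_s: 5.95
tcp_pos: [0.4801, -0.1823, 0.0772]
ee_rot: [[-0.947, 0.321, 0.001], [0.321, 0.947, -0.0], [-0.001, 0.0, -1.0]]
wrist_force: [-1.1, 2.2, 3.4]
gripper_width: 0.704
```

```bash
python3 -m jog '{"delta_pos":[[0,0,0],[0,0,0],[0,0,0],[0,0,0],[0,0,0],[0,0,10],[0,0,30],[0,0,40],[0,0,40],[0,0,40]],"rot":[[0,0,0],[0,0,0],[0,0,0],[0,0,0],[0,0,0],[0,0,0],[0,0,0],[0,0,0],[0,0,0],[0,0,0]],"grip":[100,100,100,100,100,100,100,100,100,100]}'
python3 -m jog '{"delta_pos":[[10,11,20],[20,23,20],[20,23,0],[20,23,0],[20,23,0],[20,23,0],[20,23,0],[20,23,0],[13,14,0],[0,0,0]],"rot":[[0,0,0],[0,0,0],[0,0,0],[0,0,0],[0,0,0],[0,0,0],[0,0,0],[0,0,0],[0,0,0],[0,0,0]],"grip":[100,100,100,100,100,100,100,100,100,100]}'
python3 - <<'E'
from h import *
c=vision.capture("wrist"); cv2.imwrite("pics/w2.png",c["frame"][:,:,::-1]); print(r.sense()["tcp_pos"],r.sense()["joints"])
E
```

```text
time_s: 6.78
tcp_pos: [0.4793, -0.1824, 0.2392]
ee_rot: [[-0.947, 0.321, 0.0], [0.321, 0.947, -0.0], [-0.0, -0.0, -1.0]]
wrist_force: [2.0, -0.1, -0.2]
gripper_width: 0.996
time_s: 7.62
tcp_pos: [0.6447, 0.0064, 0.2761]
ee_rot: [[-0.948, 0.318, 0.0], [0.318, 0.948, 0.0], [-0.0, 0.0, -1.0]]
wrist_force: [0.5, 0.1, 0.5]
gripper_width: 0.997
[0.64346113 0.00511449 0.27623958] [ 1.48340586e+01  2.29304916e+01  5.95407905e+00 -1.02965030e-03
 -7.30617355e+01 -1.23429057e+02]
```

View pics/w2.png

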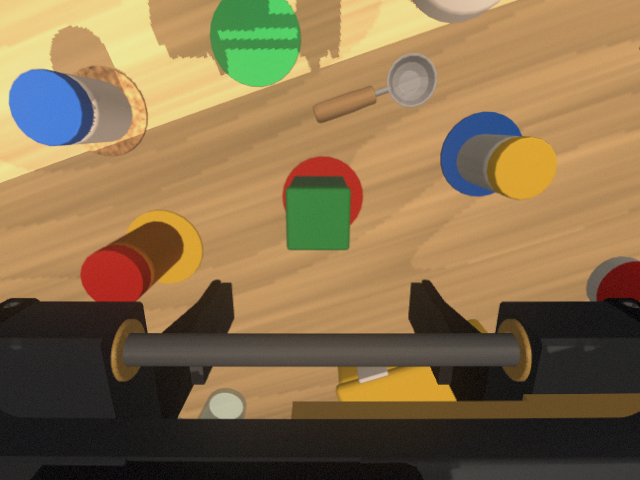

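Small tea tin with green lid at (318,218) stands on the red mat, square to the jaws (the big look-alike was the off-mat box at top-view (472,158), ~80 mm wide). Sugar stands on the trivet at (50,107).

```bash
python3 - <<'E'
from h import *
c=vision.capture("wrist"); hs=cv2.cvtColor(c["frame"],cv2.COLOR_RGB2HSV)
q,A=blob(c,GRN,(318,218),60,int(hs[218,318,2]*.85)); P=cast(c,q,.096); print("tea",A,cv2.minAreaRect((P*1000).astype(np.float32)))
for n,h,p,W,z,R,a in (("sugar",BLU,(50,107),45,.092,.031,()),("green",GRN,(255,37),60,.004,.046,()),("coffee",RED,(117,272),40,.109,.029,(100,)),("yelmat",(15,28),(165,247),50,.004,.046,(80,170)),("spice",(15,28),(521,168),40,.099,.027,(110,180)),("red",RED,(323,197),44,.004,.046,()),("blue",BLU,(482,155),50,.004,.046,())):
    q,A=blob(c,h,p,W,*a); P=cast(c,q,z); print(n,A,*[np.round(v,4) for v in circ(P,R)],np.round(np.ptp(P,axis=0),4))
E
```

```text
tea 3776 ((642.9063720703125, 4.629142761230469), (55.996585845947266, 55.697200775146484), 71.42848205566406)
sugar 4725 [ 0.4805 -0.1795] 0.9876 210 0.781 [0.0621 0.0671]
green 6557 [ 0.4648 -0.0024] 1.1171 267 0.779 [0.0874 0.0903]
coffee 3131 [ 0.6301 -0.1826] 1.7103 175 0.56 [0.0557 0.0662]
yelmat 2029 [ 0.6391 -0.1891] 0.7142 154 0.9935 [0.0909 0.0811]
spice 3364 [0.6548 0.1864] 0.8944 184 0.7717 [0.055 0.058]
red 1541 [0.6426 0.0093] 0.571 155 0.9742 [0.085  0.0903]
blue 2380 [0.6536 0.1927] 0.6165 172 0.9012 [0.0903 0.0895]
```

```bash
python3 -m jog '{"delta_pos":[[0,0,-20],[0,0,-30],[0,0,-30],[0,0,-30],[0,0,-30],[0,0,-24],[0,0,-18],[0,0,-10],[0,0,0],[0,0,0]],"rot":[[0,0,0],[0,0,0],[0,0,0],[0,0,0],[0,0,0],[0,0,0],[0,0,0],[0,0,0],[0,0,0],[0,0,0]],"grip":[100,100,100,100,100,100,100,100,100,100]}'
python3 -m jog '{"delta_pos":[[0,0,0],[0,0,0],[0,0,0],[0,0,0],[0,0,0],[0,0,0],[0,0,0],[0,0,0]],"rot":[[0,0,0],[0,0,0],[0,0,0],[0,0,0],[0,0,0],[0,0,0],[0,0,0],[0,0,0]],"grip":[0,0,0,0,0,0,0,0]}'
```

```text
time_s: 8.55
tcp_pos: [0.643, 0.0031, 0.0854]
ee_rot: [[-0.947, 0.321, 0.001], [0.321, 0.947, -0.0], [-0.001, -0.0, -1.0]]
wrist_force: [-0.2, -0.3, 0.1]
gripper_width: 0.997
time_s: 9.22
tcp_pos: [0.6431, 0.0038, 0.085]
ee_rot: [[-0.947, 0.321, 0.001], [0.321, 0.947, 0.0], [-0.001, 0.0, -1.0]]
wrist_force: [-1.2, 1.1, 3.3]
gripper_width: 0.653
```

```bash
python3 -m jog '{"delta_pos":[[0,0,8],[0,0,16],[0,0,20],[0,0,16],[-15,-1,0],[-25,-1,0],[-30,-1,0],[-35,-1,0],[-30,-1,0],[-25,-1,0]],"rot":[[0,0,0],[0,0,0],[0,0,0],[0,0,0],[0,0,0],[0,0,0],[0,0,0],[0,0,0],[0,0,0],[0,0,0]],"grip":[0,0,0,0,0,0,0,0,0,0]}'
python3 -m jog '{"delta_pos":[[-18,-1,0],[0,0,0],[0,0,0],[0,0,-15],[0,0,-15],[0,0,-12],[0,0,-8],[0,0,-5],[0,0,0],[0,0,0]],"rot":[[0,0,0],[0,0,0],[0,0,0],[0,0,0],[0,0,0],[0,0,0],[0,0,0],[0,0,0],[0,0,0],[0,0,0]],"grip":[0,0,0,0,0,0,0,0,0,0]}'
python3 -m jog '{"delta_pos":[[0,0,-2],[0,0,-1.5],[0,0,-1],[0,0,-0.5],[0,0,0],[0,0,0]],"rot":[[0,0,0],[0,0,0],[0,0,0],[0,0,0],[0,0,0],[0,0,0]],"grip":[0,0,0,0,0,0]}'
```

```text
time_s: 10.05
tcp_pos: [0.4796, -0.0029, 0.144]
ee_rot: [[-0.947, 0.322, -0.003], [0.322, 0.947, -0.0], [0.003, -0.001, -1.0]]
wrist_force: [-0.8, 0.0, -2.1]
gripper_width: 0.654
time_s: 10.88
tcp_pos: [0.4654, -0.0033, 0.0896]
ee_rot: [[-0.947, 0.321, 0.0], [0.321, 0.947, -0.0], [-0.0, -0.0, -1.0]]
wrist_force: [0.1, -0.7, -2.2]
gripper_width: 0.655
time_s: 11.38
tcp_pos: [0.465, -0.0033, 0.0849]
ee_rot: [[-0.947, 0.321, 0.001], [0.321, 0.947, 0.0], [-0.001, 0.0, -1.0]]
wrist_force: [-0.6, 0.3, 0.7]
gripper_width: 0.661
```

```bash
python3 -m jog '{"delta_pos":[[0,0,0],[0,0,0],[0,0,0],[0,0,0],[0,0,0],[0,0,10],[0,0,30],[0,0,40],[0,0,40],[0,0,40]],"rot":[[0,0,0],[0,0,0],[0,0,0],[0,0,0],[0,0,0],[0,0,0],[0,0,0],[0,0,0],[0,0,0],[0,0,0]],"grip":[100,100,100,100,100,100,100,100,100,100]}'
python3 -m jog '{"delta_pos":[[10,-11,15],[20,-23,15],[20,-23,0],[20,-23,0],[20,-23,0],[20,-23,0],[20,-23,0],[20,-23,0],[17,-14,0],[0,0,0]],"rot":[[0,0,0],[0,0,0],[0,0,0],[0,0,0],[0,0,0],[0,0,0],[0,0,0],[0,0,0],[0,0,0],[0,0,0]],"grip":[100,100,100,100,100,100,100,100,100,100]}'
python3 -m jog '{"delta_pos":[[0,0,0],[0,0,0]],"rot":[[0,0,0],[0,0,0]],"grip":[100,100]}'
python3 - <<'E'
from h import *
c=vision.capture("wrist"); cv2.imwrite("pics/w3.png",c["frame"][:,:,::-1])
for v in (60,80,100,120):
    q,A=blob(c,RED,(320,225),60,v,150); P=cast(c,q,.109); print("coffee",v,A,*[np.round(x,4) for x in circ(P,.029)],np.round(np.ptp(P,axis=0),4))
E
```

```text
time_s: 12.22
tcp_pos: [0.4643, -0.0036, 0.2464]
ee_rot: [[-0.947, 0.321, -0.0], [0.321, 0.947, -0.0], [0.0, -0.0, -1.0]]
wrist_force: [1.7, 0.1, -1.6]
gripper_width: 0.998
time_s: 13.05
tcp_pos: [0.6338, -0.1921, 0.2725]
ee_rot: [[-0.946, 0.324, -0.001], [0.324, 0.946, -0.001], [0.001, -0.001, -1.0]]
wrist_force: [0.9, -1.2, 0.2]
gripper_width: 0.998
time_s: 13.22
tcp_pos: [0.6313, -0.1891, 0.274]
ee_rot: [[-0.947, 0.321, -0.001], [0.321, 0.947, 0.0], [0.001, -0.0, -1.0]]
wrist_force: [-0.4, 0.3, 0.2]
gripper_width: 1.0
coffee 60 3418 [ 0.6321 -0.1899] 0.4774 186 0.9892 [0.0591 0.0566]
coffee 80 3418 [ 0.6321 -0.1899] 0.4774 186 0.9892 [0.0591 0.0566]
coffee 100 3418 [ 0.6321 -0.1899] 0.4774 186 0.9892 [0.0591 0.0566]
coffee 120 3337 [ 0.6326 -0.1898] 0.7407 179 0.9888 [0.0569 0.0566]
```

View pics/w3.png

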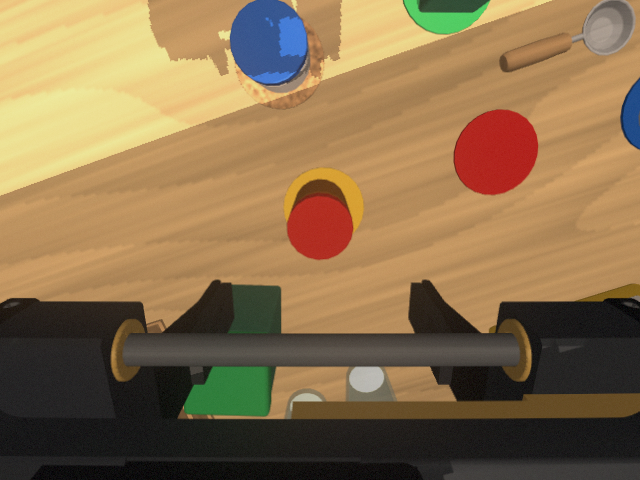

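Red-lidded coffee jar at (320,226) on yellow; red mat now free at (496,152).

```bash
python3 -m jog '{"delta_pos":[[1,-1,-20],[0,0,-30],[0,0,-30],[0,0,-30],[0,0,-30],[0,0,-25],[0,0,-18],[0,0,-10],[0,0,0],[0,0,0]],"rot":[[0,0,0],[0,0,0],[0,0,0],[0,0,0],[0,0,0],[0,0,0],[0,0,0],[0,0,0],[0,0,0],[0,0,0]],"grip":[100,100,100,100,100,100,100,100,100,100]}'
python3 -m jog '{"delta_pos":[[0,0,0],[0,0,0],[0,0,0],[0,0,0],[0,0,0],[0,0,0],[0,0,0],[0,0,0]],"rot":[[0,0,0],[0,0,0],[0,0,0],[0,0,0],[0,0,0],[0,0,0],[0,0,0],[0,0,0]],"grip":[0,0,0,0,0,0,0,0]}'
python3 -m jog '{"delta_pos":[[0,0,8],[0,0,16],[0,0,20],[0,0,16],[1,15,0],[1,25,0],[2,30,0],[2,35,0],[2,35,0],[1,30,0]],"rot":[[0,0,0],[0,0,0],[0,0,0],[0,0,0],[0,0,0],[0,0,0],[0,0,0],[0,0,0],[0,0,0],[0,0,0]],"grip":[0,0,0,0,0,0,0,0,0,0]}'
```

```text
time_s: 14.1
tcp_pos: [0.6331, -0.1899, 0.0825]
ee_rot: [[-0.947, 0.32, 0.001], [0.32, 0.947, -0.0], [-0.001, -0.0, -1.0]]
wrist_force: [0.5, -0.9, 0.5]
gripper_width: 0.999
time_s: 14.77
tcp_pos: [0.633, -0.1905, 0.082]
ee_rot: [[-0.947, 0.321, 0.0], [0.321, 0.947, -0.0], [-0.0, -0.0, -1.0]]
wrist_force: [-0.3, 0.1, 2.0]
gripper_width: 0.659
time_s: 15.6
tcp_pos: [0.6407, -0.0177, 0.1401]
ee_rot: [[-0.947, 0.321, -0.003], [0.321, 0.947, 0.001], [0.003, -0.0, -1.0]]
wrist_force: [0.6, -0.0, -3.0]
gripper_width: 0.659
```

```bash
python3 -m jog '{"delta_pos":[[0.5,20,0],[0,10,0],[0,0,0],[0,0,-15],[0,0,-15],[0,0,-12],[0,0,-8],[0,0,-5],[0,0,0],[0,0,0]],"rot":[[0,0,0],[0,0,0],[0,0,0],[0,0,0],[0,0,0],[0,0,0],[0,0,0],[0,0,0],[0,0,0],[0,0,0]],"grip":[0,0,0,0,0,0,0,0,0,0]}'
python3 -m jog '{"delta_pos":[[0,0,-2],[0,0,-1.5],[0,0,-1],[0,0,-0.5],[0,0,0],[0,0,0]],"rot":[[0,0,0],[0,0,0],[0,0,0],[0,0,0],[0,0,0],[0,0,0]],"grip":[0,0,0,0,0,0]}'
```

```text
time_s: 16.43
tcp_pos: [0.6426, 0.0093, 0.0866]
ee_rot: [[-0.947, 0.321, 0.0], [0.321, 0.947, -0.0], [-0.0, -0.0, -1.0]]
wrist_force: [-0.2, -0.7, -3.2]
gripper_width: 0.66
time_s: 16.93
tcp_pos: [0.6425, 0.0097, 0.082]
ee_rot: [[-0.947, 0.321, 0.001], [0.321, 0.947, 0.0], [-0.001, 0.0, -1.0]]
wrist_force: [-0.2, 0.6, -1.4]
gripper_width: 0.663
```

```bash
python3 -m jog '{"delta_pos":[[0,0,-0.4],[0,0,-0.4],[0,0,0],[0,0,0]],"rot":[[0,0,0],[0,0,0],[0,0,0],[0,0,0]],"grip":[0,0,0,0]}'
python3 -m jog '{"delta_pos":[[0,0,0],[0,0,0],[0,0,0],[0,0,0],[0,0,0],[0,0,10],[0,0,30],[0,0,40],[0,0,40],[0,0,40]],"rot":[[0,0,0],[0,0,0],[0,0,0],[0,0,0],[0,0,0],[0,0,0],[0,0,0],[0,0,0],[0,0,0],[0,0,0]],"grip":[100,100,100,100,100,100,100,100,100,100]}'
python3 -m jog '{"delta_pos":[[1,11,15],[1.5,23,15],[2,23,0],[2,23,0],[2,23,0],[2,23,0],[1,23,0],[1,18,0],[0,10,0],[0,0,0]],"rot":[[0,0,0],[0,0,0],[0,0,0],[0,0,0],[0,0,0],[0,0,0],[0,0,0],[0,0,0],[0,0,0],[0,0,0]],"grip":[100,100,100,100,100,100,100,100,100,100]}'
python3 -m jog '{"delta_pos":[[0,0,0],[0,0,0]],"rot":[[0,0,0],[0,0,0]],"grip":[100,100]}'
python3 - <<'E'
from h import *
c=vision.capture("wrist"); cv2.imwrite("pics/w4.png",c["frame"][:,:,::-1]); print(r.sense()["joints"])
for s in (170,190,205):
    q,A=blob(c,(15,28),(320,225),45,100,s); P=cast(c,q,.099); print("spice",s,A,*[np.round(x,4) for x in circ(P,.027)],np.round(np.ptp(P,axis=0),4))
E
```

```text
time_s: 17.27
tcp_pos: [0.6425, 0.0097, 0.082]
ee_rot: [[-0.947, 0.32, 0.001], [0.32, 0.947, -0.0], [-0.001, 0.0, -1.0]]
wrist_force: [-3.2, 0.4, 5.9]
gripper_width: 0.662
time_s: 18.1
tcp_pos: [0.6421, 0.0095, 0.2433]
ee_rot: [[-0.947, 0.321, 0.0], [0.321, 0.947, -0.0], [-0.0, -0.0, -1.0]]
wrist_force: [0.7, 1.1, -0.1]
gripper_width: 0.999
time_s: 18.93
tcp_pos: [0.6547, 0.1885, 0.2707]
ee_rot: [[-0.948, 0.319, 0.0], [0.319, 0.948, 0.0], [0.0, 0.0, -1.0]]
wrist_force: [0.3, -0.4, -0.2]
gripper_width: 1.002
time_s: 19.1
tcp_pos: [0.6548, 0.1857, 0.2709]
ee_rot: [[-0.947, 0.322, -0.0], [0.322, 0.947, -0.0], [0.0, -0.0, -1.0]]
wrist_force: [0.3, 0.3, -0.5]
gripper_width: 0.998
[ 2.94022364e+01  2.68326053e+01  1.13979224e+01  1.16200002e-02
 -7.45691912e+01 -1.38182744e+02]
spice 170 2810 [0.6553 0.1892] 0.612 169 0.9763 [0.0544 0.0519]
spice 190 2011 [0.6543 0.1889] 1.3182 135 0.6519 [0.0513 0.0509]Traceback (most recent call last):
  File "<stdin>", line 4, in <module>
  File "h.py", line 14, in blob
    n,l,s,_=cv2.connectedComponentsWithStats(m); k=1+np.argmax(s[1:,4]); m=(l==k).astype(np.uint8)
                                                     ~~~~~~~~~^^^^^^^^^
    return _wrapfunc(a, 'argmax', axis=axis, out=out, **kwds)
    return bound(*args, **kwds)
ValueError: attempt to get argmax of an empty sequence
```

View pics/w4.png

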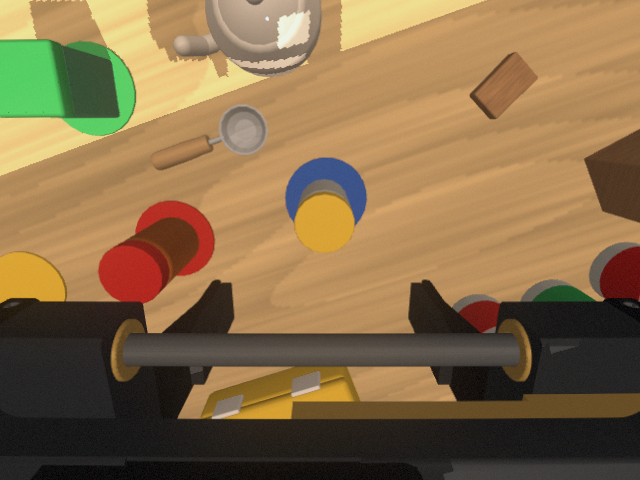

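Coffee stands on red (175,240); yellow-lidded spice tin at (324,222) on the blue mat. To pass the coffee jar I lift 160 mm.

```bash
python3 -m jog '{"delta_pos":[[0,3,-20],[0,0,-30],[0,0,-30],[0,0,-30],[0,0,-30],[0,0,-24],[0,0,-16],[0,0,-9],[0,0,0],[0,0,0]],"rot":[[0,0,0],[0,0,0],[0,0,0],[0,0,0],[0,0,0],[0,0,0],[0,0,0],[0,0,0],[0,0,0],[0,0,0]],"grip":[100,100,100,100,100,100,100,100,100,100]}'
python3 -m jog '{"delta_pos":[[0,0,0],[0,0,0],[0,0,0],[0,0,0],[0,0,0],[0,0,0],[0,0,0],[0,0,0]],"rot":[[0,0,0],[0,0,0],[0,0,0],[0,0,0],[0,0,0],[0,0,0],[0,0,0],[0,0,0]],"grip":[0,0,0,0,0,0,0,0]}'
python3 -m jog '{"delta_pos":[[0,0,8],[0,0,16],[0,0,22],[0,0,26],[0,0,26],[0,0,26],[0,0,22],[0,0,14],[0,0,0],[0,0,0]],"rot":[[0,0,0],[0,0,0],[0,0,0],[0,0,0],[0,0,0],[0,0,0],[0,0,0],[0,0,0],[0,0,0],[0,0,0]],"grip":[0,0,0,0,0,0,0,0,0,0]}'
```

```text
time_s: 19.98
tcp_pos: [0.6554, 0.1891, 0.0823]
ee_rot: [[-0.947, 0.321, 0.001], [0.321, 0.947, -0.0], [-0.001, 0.0, -1.0]]
wrist_force: [-1.2, 0.9, 0.2]
gripper_width: 0.998
time_s: 20.65
tcp_pos: [0.6548, 0.1896, 0.082]
ee_rot: [[-0.947, 0.321, -0.0], [0.321, 0.947, -0.0], [-0.0, -0.0, -1.0]]
wrist_force: [-0.0, -0.5, 1.5]
gripper_width: 0.611
time_s: 21.48
tcp_pos: [0.6545, 0.1899, 0.2417]
ee_rot: [[-0.947, 0.321, -0.0], [0.321, 0.947, 0.001], [0.0, 0.001, -1.0]]
wrist_force: [-0.3, -0.6, -3.7]
gripper_width: 0.616
```

Now to yellow: delta (-15.5, -379).

```bash
python3 -m jog '{"delta_pos":[[-1,-15,0],[-1,-30,0],[-1,-34,0],[-2,-34,0],[-2,-34,0],[-2,-34,0],[-2,-34,0],[-1,-34,0],[-1,-34,0],[-1,-34,0]],"rot":[[0,0,0],[0,0,0],[0,0,0],[0,0,0],[0,0,0],[0,0,0],[0,0,0],[0,0,0],[0,0,0],[0,0,0]],"grip":[0,0,0,0,0,0,0,0,0,0]}'
python3 -m jog '{"delta_pos":[[-1,-30,0],[-0.5,-22,0],[0,-10,0],[0,0,0],[0,0,-20],[0,0,-28],[0,0,-28],[0,0,-28],[0,0,-22],[0,0,-15]],"rot":[[0,0,0],[0,0,0],[0,0,0],[0,0,0],[0,0,0],[0,0,0],[0,0,0],[0,0,0],[0,0,0],[0,0,0]],"grip":[0,0,0,0,0,0,0,0,0,0]}'
python3 -m jog '{"delta_pos":[[0,0,-8],[0,0,-4],[0,0,0],[0,0,0]],"rot":[[0,0,0],[0,0,0],[0,0,0],[0,0,0]],"grip":[0,0,0,0]}'
```

```text
time_s: 22.32
tcp_pos: [0.6391, -0.1293, 0.2393]
ee_rot: [[-0.947, 0.321, -0.005], [0.321, 0.947, 0.0], [0.005, -0.001, -1.0]]
wrist_force: [2.0, 1.1, -2.8]
gripper_width: 0.612
time_s: 23.15
tcp_pos: [0.6371, -0.1878, 0.0965]
ee_rot: [[-0.947, 0.32, -0.007], [0.32, 0.947, 0.002], [0.007, -0.001, -1.0]]
wrist_force: [-0.0, -0.2, -3.8]
gripper_width: 0.611
time_s: 23.48
tcp_pos: [0.64, -0.1891, 0.0896]
ee_rot: [[-0.947, 0.32, 0.001], [0.32, 0.947, -0.0], [-0.001, 0.0, -1.0]]
wrist_force: [-1.3, -0.6, -3.6]
gripper_width: 0.609
```

```bash
python3 -m jog '{"delta_pos":[[0,0,-3],[0,0,-2],[0,0,-1],[0,0,-1],[0,0,-0.5],[0,0,0],[0,0,0]],"rot":[[0,0,0],[0,0,0],[0,0,0],[0,0,0],[0,0,0],[0,0,0],[0,0,0]],"grip":[0,0,0,0,0,0,0]}'
```

```text
time_s: 24.07
tcp_pos: [0.6395, -0.1894, 0.082]
ee_rot: [[-0.947, 0.321, 0.001], [0.321, 0.947, -0.0], [-0.001, -0.0, -1.0]]
wrist_force: [-1.3, 1.0, 1.0]
gripper_width: 0.616
```

```bash
python3 -m jog '{"delta_pos":[[0,0,0],[0,0,0],[0,0,0],[0,0,0],[0,0,0],[0,0,10],[0,0,30],[0,0,40],[0,0,40],[0,0,40]],"rot":[[0,0,0],[0,0,0],[0,0,0],[0,0,0],[0,0,0],[0,0,0],[0,0,0],[0,0,0],[0,0,0],[0,0,0]],"grip":[100,100,100,100,100,100,100,100,100,100]}'
python3 -m jog '{"delta_pos":[[-15,1,15],[-25,1,15],[-30,1,0],[-30,1,0],[-30,1,0],[-20,1,0],[-9.5,1.5,0],[0,0,0],[0,0,0],[0,0,0]],"rot":[[0,0,0],[0,0,0],[0,0,0],[0,0,0],[0,0,0],[0,0,0],[0,0,0],[0,0,0],[0,0,0],[0,0,0]],"grip":[100,100,100,100,100,100,100,100,100,100]}'
python3 - <<'E'
from h import *
c=vision.capture("wrist"); cv2.imwrite("pics/w5.png",c["frame"][:,:,::-1])
q,A=blob(c,BLU,(320,220),45); P=cast(c,q,.092); print(A,*[np.round(x,4) for x in circ(P,.031)],np.round(np.ptp(P,axis=0),4))
E
```

```text
time_s: 24.9
tcp_pos: [0.639, -0.1894, 0.2439]
ee_rot: [[-0.947, 0.321, 0.0], [0.321, 0.947, -0.0], [-0.0, -0.0, -1.0]]
wrist_force: [0.3, -1.0, 0.3]
gripper_width: 1.001
time_s: 25.73
tcp_pos: [0.4811, -0.1819, 0.2715]
ee_rot: [[-0.947, 0.321, 0.001], [0.321, 0.947, -0.0], [-0.001, 0.0, -1.0]]
wrist_force: [-0.7, 0.3, -0.2]
gripper_width: 1.0
3469 [ 0.4797 -0.1807] 1.1205 188 0.8936 [0.0603 0.0598]
```

View pics/w5.png

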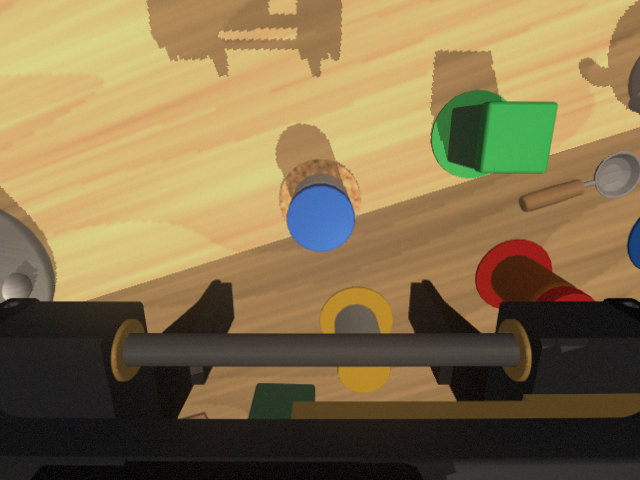

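Sugar at (320,218) on the trivet, tea on green, spice on yellow, all upright.

```bash
python3 -m jog '{"delta_pos":[[-1,0.5,-20],[0,0,-30],[0,0,-30],[0,0,-30],[0,0,-30],[0,0,-25],[0,0,-18],[0,0,-11],[0,0,0],[0,0,0]],"rot":[[0,0,0],[0,0,0],[0,0,0],[0,0,0],[0,0,0],[0,0,0],[0,0,0],[0,0,0],[0,0,0],[0,0,0]],"grip":[100,100,100,100,100,100,100,100,100,100]}'
python3 -m jog '{"delta_pos":[[0,0,0],[0,0,0],[0,0,0],[0,0,0],[0,0,0],[0,0,0],[0,0,0],[0,0,0]],"rot":[[0,0,0],[0,0,0],[0,0,0],[0,0,0],[0,0,0],[0,0,0],[0,0,0],[0,0,0]],"grip":[0,0,0,0,0,0,0,0]}'
python3 -m jog '{"delta_pos":[[0,0,8],[0,0,16],[0,0,22],[0,0,26],[0,0,26],[0,0,26],[0,0,22],[0,0,14],[0,0,0],[0,0,0]],"rot":[[0,0,0],[0,0,0],[0,0,0],[0,0,0],[0,0,0],[0,0,0],[0,0,0],[0,0,0],[0,0,0],[0,0,0]],"grip":[0,0,0,0,0,0,0,0,0,0]}'
```

```text
time_s: 26.62
tcp_pos: [0.4794, -0.1814, 0.0763]
ee_rot: [[-0.947, 0.32, -0.002], [0.32, 0.947, -0.0], [0.002, -0.001, -1.0]]
wrist_force: [-1.3, 0.1, 0.5]
gripper_width: 1.0
time_s: 27.28
tcp_pos: [0.4791, -0.1814, 0.0778]
ee_rot: [[-0.947, 0.321, 0.001], [0.321, 0.947, -0.0], [-0.001, 0.0, -1.0]]
wrist_force: [-1.2, 0.5, 4.1]
gripper_width: 0.703
time_s: 28.12
tcp_pos: [0.4782, -0.181, 0.2368]
ee_rot: [[-0.947, 0.321, -0.0], [0.321, 0.947, 0.001], [0.001, 0.001, -1.0]]
wrist_force: [0.3, -0.1, -4.7]
gripper_width: 0.697
```

```bash
python3 -m jog '{"delta_pos":[[8,16,0],[14,30,0],[15,32,0],[15,32,0],[15,32,0],[15,32,0],[15,32,0],[15,32,0],[15,32,0],[15,32,0]],"rot":[[0,0,0],[0,0,0],[0,0,0],[0,0,0],[0,0,0],[0,0,0],[0,0,0],[0,0,0],[0,0,0],[0,0,0]],"grip":[0,0,0,0,0,0,0,0,0,0]}'
python3 -m jog '{"delta_pos":[[15,30,0],[11,26,0],[6,15,0],[0,0,0],[0,0,-20],[0,0,-28],[0,0,-28],[0,0,-28],[0,0,-22],[0,0,-15]],"rot":[[0,0,0],[0,0,0],[0,0,0],[0,0,0],[0,0,0],[0,0,0],[0,0,0],[0,0,0],[0,0,0],[0,0,0]],"grip":[0,0,0,0,0,0,0,0,0,0]}'
python3 -m jog '{"delta_pos":[[0,0,-8],[0,0,-4],[0,0,0],[0,0,0]],"rot":[[0,0,0],[0,0,0],[0,0,0],[0,0,0]],"grip":[0,0,0,0]}'
```

```text
time_s: 28.95
tcp_pos: [0.6199, 0.1221, 0.234]
ee_rot: [[-0.947, 0.321, -0.006], [0.321, 0.947, -0.001], [0.005, -0.003, -1.0]]
wrist_force: [0.1, -0.5, -2.4]
gripper_width: 0.706
time_s: 29.78
tcp_pos: [0.6496, 0.1898, 0.0905]
ee_rot: [[-0.947, 0.322, -0.009], [0.322, 0.947, -0.004], [0.007, -0.006, -1.0]]
wrist_force: [0.2, -0.2, -3.8]
gripper_width: 0.705
time_s: 30.12
tcp_pos: [0.6532, 0.1916, 0.0847]
ee_rot: [[-0.947, 0.321, 0.001], [0.321, 0.947, 0.0], [-0.001, 0.0, -1.0]]
wrist_force: [0.8, 0.3, -3.0]
gripper_width: 0.698
```

```bash
python3 -m jog '{"delta_pos":[[0,0,-3],[0,0,-2],[0,0,-1],[0,0,-1],[0,0,-0.5],[0,0,0],[0,0,0]],"rot":[[0,0,0],[0,0,0],[0,0,0],[0,0,0],[0,0,0],[0,0,0],[0,0,0]],"grip":[0,0,0,0,0,0,0]}'
```

```text
time_s: 30.7
tcp_pos: [0.6529, 0.1917, 0.0779]
ee_rot: [[-0.947, 0.321, 0.001], [0.321, 0.947, 0.0], [-0.001, 0.0, -1.0]]
wrist_force: [-3.8, -0.3, 3.8]
gripper_width: 0.698
```

```bash
python3 -m jog '{"delta_pos":[[0,0,0],[0,0,0],[0,0,0],[0,0,0],[0,0,0],[0,0,10],[0,0,30],[0,0,40],[0,0,40],[0,0,40]],"rot":[[0,0,0],[0,0,0],[0,0,0],[0,0,0],[0,0,0],[0,0,0],[0,0,0],[0,0,0],[0,0,0],[0,0,0]],"grip":[100,100,100,100,100,100,100,100,100,100]}'
python3 -m jog '{"delta_pos":[[0,0,30],[0,0,20],[-20,25,0],[-25,25,0],[-25,25,0],[-25,25,0],[-25,25,0],[-25,20,0],[0,0,0],[0,0,0]],"rot":[[0,0,0],[0,0,0],[0,0,0],[0,0,0],[0,0,0],[0,0,0],[0,0,0],[0,0,0],[0,0,0],[0,0,0]],"grip":[100,100,100,100,100,100,100,100,100,100]}'
python3 - <<'E'
from h import *
T=vision.capture("top");S=vision.capture("scene"); cv2.imwrite("pics/fin.png",np.vstack([cv2.resize(x["frame"],(400,300)) for x in (T,S)])[:,:,::-1])
E
```

```text
time_s: 31.53
tcp_pos: [0.6527, 0.1914, 0.2393]
ee_rot: [[-0.947, 0.321, 0.001], [0.321, 0.947, -0.0], [-0.001, 0.0, -1.0]]
wrist_force: [0.6, -0.3, -0.2]
gripper_width: 0.996
time_s: 32.37
tcp_pos: [0.5067, 0.3378, 0.288]
ee_rot: [[-0.948, 0.318, 0.001], [0.318, 0.948, 0.001], [-0.001, 0.001, -1.0]]
wrist_force: [1.0, -0.2, 0.1]
gripper_width: 1.003
```

View pics/fin.png

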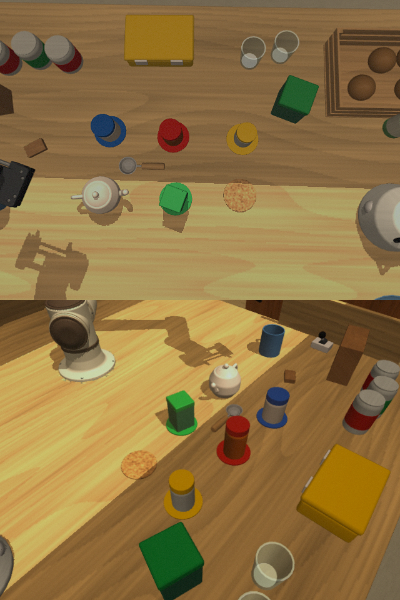

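```bash
python3 -c "
from station import finish_job; print(finish_job())"
```

```text
the job is handed in; nothing more can be done
None
```

All four containers are on their own mats, and the job was handed in at about 32 s of the 144 s allowed. The order was:

1. sugar to the trivet
2. tea to green
3. coffee to red
4. spice to yellow
5. sugar to blue

**Final check:** the last top and scene pictures show every container upright and looking centred on the mat of its own lid's colour. The trivet is empty and the teapot is at the same spot in the top picture as at the start, about (162,312). The gripper was open and well clear.

**Centring:** at each release the tool was within about 1 mm of the measured mat centre. I did not measure the lids again afterwards, because each lid now merges with its same-coloured mat in the colour masks. Centring therefore rests on the tool position at release and the pictures.

**Forces:** wrist readings at the ends of moves stayed below about 6 N, with gentle contact at every set-down.

**Disagreements:** oblique views of the coffee lid differed by up to about 7 mm. I used the view from directly above it, which agreed with the top camera to about 1 mm. My first yellow and cork masks also failed on the wood background and needed tighter colour limits.

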